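Switch the air selector to the cross line through its H-gate

TASK

The lever of the air selector stands in the middle column of its H-gate. Using only the fingertips or the outside of the fingers, push it along the gate and fully home into the slot marked with the raised cross, without switching it into a slot that bears another mark on the way, then move clear. Do not pinch the knob, and leave the loose things on and around the selector where they are.

Things in the scene. Friction and masses are not known exactly. Their poses are not given: they have to be found in the camera images.
- selector: the air selector: a grey box 200 x 260 x 100 mm tall fixed to the bench, with a steel gate plate on top. Origin on the bench at the centre of its underside, straight below the gate's centre; z up
- gate (a point): centre of the gate, on the plate's top, 100 mm above the bench; axes as the selector's. Double H: three columns along x at y = -30, 0, +30 mm, 15 mm wide, joined only by a crossbar along y at x = 0, 20 mm wide (at the plate). Slots end (lever centre) 26 mm either side of the crossbar
- knob (a point): centre of the light grey knob, 26 x 26 mm with cut corners, 46 mm long, on a 12 mm stem. The lever tilts about a pivot 17 mm above the bench under the gate, 148 mm below this point; upright the knob spans 142 to 188 mm above the bench. Home in an outer slot it is 45 mm from the crossbar, 50 mm from the middle column, at 149 mm height. About 2 N moves it; it stays where left
- column (a joint): sideways tilt of the lever, rad: 0 in the middle column, +0.36 in the column on the selector's +y side, -0.36 in the one on its -y side (end stops)
- stroke (a joint): fore-and-aft tilt of the lever, rad: 0 in the crossbar, +0.31 at the end of the slots on the selector's +x side, -0.31 at the end of those on its -x side (end stops). The lever can change column only within about 0.045 rad of 0
- mark_cross: a raised white plus-shaped cross, 36 mm across with 10 mm arms, 4 mm high on the gate plate, just past the end of one outer slot; origin at the centre of its underside, 72 mm from the gate's centre along the selector's x and 48 mm along its y. Which outer slot it marks varies. With the lever home in that slot the knob's centre is 27 mm from this origin, seen from above
- mark_bar: a raised white straight bar, 36 x 10 mm, long side across the slot, 4 mm high on the gate plate, just past the end of one outer slot; origin at the centre of its underside, 72 mm from the gate's centre along the selector's x and 48 mm along its y. Which outer slot it marks varies. With the lever home in that slot the knob's centre is 27 mm from this origin, seen from above
- mark_disc: a raised white solid disc, 34 mm across, 4 mm high on the gate plate, just past the end of one outer slot; origin at the centre of its underside, 72 mm from the gate's centre along the selector's x and 48 mm along its y. Which outer slot it marks varies. With the lever home in that slot the knob's centre is 27 mm from this origin, seen from above
- mark_ring: a raised white ring, 36 mm across with a 20 mm hole, 4 mm high on the gate plate, just past the end of one outer slot; origin at the centre of its underside, 72 mm from the gate's centre along the selector's x and 48 mm along its y. Which outer slot it marks varies. With the lever home in that slot the knob's centre is 27 mm from this origin, seen from above
- fitting: a loose turned brass hose fitting, 18 mm across and 26 mm tall, standing on the selector's top at its +y edge; origin at the centre of its underside
- clip: a loose aluminium block, 32 x 20 x 16 mm tall, lying on the selector's top at its -y edge; origin at the centre of its underside
- screwdriver: a loose screwdriver lying on the bench beside the selector, on its +y side; origin on its axis
- tape: a loose blue tape roll, 90 mm across, 24 mm tall, lying flat on the bench on the selector's -y side; origin at the centre of its underside
- mould: a loose white printed mould dome, 80 mm across, 42 mm tall, on the bench on the selector's -y side; origin at the centre of its underside
- jar: a loose closed jar, 52 mm across, 70 mm tall, on the bench on the selector's +y side; origin at the centre of its underside
- beaker: a loose clear plastic cup, 68 mm across, 85 mm tall, on the bench just beyond the selector on its +x side; origin at the centre of its underside

How it is judged:
By the outcome, as a careful person would: the job done as asked, in the order asked, and still so for the second after the job is handed in, with the robot touching nothing.
It also fails if it takes over 59 s, if anything falls off the work surface, if the arm or the gripper's body presses on something with over 40 N, if the wrist force passes 120 N, or if a joint passes its speed limit or range.

ROBOT

A 6-joint arm with a two-finger parallel gripper is mounted at the origin on the work surface. World frame = base frame: x ahead of the robot, y to its left, z up, the work surface at z = 0. Lengths are in mm, angles in rad, forces in N, time in s.
With the tool pointing down it reaches from about 375 to 925 mm from the base axis. Payload 5.7 kg.
Tool frame: the origin (TCP) lies at the very end of the fingers, on their centre line; the grasp point (between the pads) lies 19 mm behind it; z points along the fingers, y is the direction in which the jaws open and shut (so a half turn about z gives the same grasp; the last joint's range is limited). The gripper opens to 88 mm and grips with 3 to 60 N. Pads are 20 mm wide; open, the fingers measure 115 mm over their backs; the gripper's body (75 mm by 178 mm) begins 61 mm behind the grasp point.
Start: joints at [-1.39, 0.359, 1.51, -0, 1.272, -0.115], TCP at [174.888, -573.913, 222.623] pointing down, gripper open.
Joint ranges: [-2.97, 2.97], [-1.01, 2.36], [0.21, 2.38], [-0.96, 4.11], [0.2, 2.71], [-2.98, 2.98]. Speed limits (rad/s): [2.39, 2.39, 3.14, 3.14, 3.14, 3.14].

INTERFACE

Orientations are given as a unit quaternion [w, x, y, z].
In Python, from rig import robot, grab_frame, calibration, workorder gives the robot as it stands.
- The arm moves only by the shell command python3 -m inch 'ROWS' [FORCE]. ROWS is JSON, a list of rows, each a list of 7 numbers: the shift along the tool's x, y, z in mm, then the turn, a rotation vector about the tool's x, y, z in rad, then the closure in counts, from 0 (fully open) to 255 (shut). A call has 1 to 8 rows; each row shifts and turns the pose as measured when the row begins, along the tool's axes as they then stand; what a row does not reach is not made up. A row lasts 1/10 s, in which the tool goes at most 50 mm and 8.59 degrees, less where a joint would pass 70% of its speed; a pose out of reach is approached as far as the arm can. A call with a gripper value outside its range is refused whole. The fingers move at their own pace and stop on an object; FORCE is the grip in N (left out, the last holds). Time passes only in rows, so rows that do not move let the fingers close. It gives the time, the measured TCP pose, the force and the opening at its end, in the units of the state.
- robot.get_obs(): the state, without advancing time (a new reading comes with each control period).
- grab_frame(name): name is "scene" or "top" or "wrist"; returns the picture (480x640x3 uint8, red, green, blue); there is no depth.
- calibration(name): a dict with "fov_y" (degrees; the focal length in pixels is half the picture's height over the tangent of half this angle, whatever the lens; pixels are square), "cx", "cy" (the principal point, pixels), "cam_to_world" (4x4, takes a point from camera to world coordinates). Camera axes: x right, y down, z forward; pixel columns grow to the right and rows downward; lengths in mm; the calibration is good to about 2 mm. A picture is of the moment at which its call begins: read the wrist's pose just before it. calibration takes no time and is no camera call; for the wrist camera it gives the pose at the moment of the call.
- workorder.close_job(): hands the job in, once; it reports no verdict.
The state is a dict: "time": time; "joint_pos": joint angles; "qd": joint speeds; "effort": joint torques, N m; "position": TCP position; "ee_rot": TCP orientation; "force": force on the tool from outside, world axes, zero at the start; "wrist_torque": the same for the moment, N m; "gripper_width": finger opening in mm.
Only numpy, scipy, OpenCV 4.12 (cv2) and the standard library are available. Lean on these libraries where they do the work, as an engineer would, in place of code of your own. Each camera call takes 0.05 s, during which the arm holds its last target. There are 200 camera calls.

## Working session

There is one attempt and no reset: what is moved stays moved. The work goes in short steps, Python scripts to look and compute and a shell command to move; the robot and the scene stay as the last step left them, time stands still between calls to the robot, and variables do not carry over. Pictures are saved under pics/ and viewed, about 8 in all and at most 12, crops included, and the job is handed in when it is done.

```bash
ls; mkdir -p pics; python3 - <<'E'
from rig import robot, grab_frame, calibration
import cv2, numpy as np
o=robot.get_obs(); print(o['time'],o['position'],o['ee_rot'],o['gripper_width'])
for n in ('top','scene'):
    c=calibration(n); print(n,c['fov_y'],c['cx'],c['cy'],np.round(c['cam_to_world'],3).tolist())
    cv2.imwrite(f'pics/{n}0.png',grab_frame(n)[:,:,::-1])
E
```

```text
pics
0.0 [ 174.74691938 -573.26585775  221.82698319] [-9.02808848e-04  9.89081671e-01  1.47365640e-01 -4.46231553e-05] 87.78850740000969
top 57.37508150179224 320.07589285641757 241.96384053773357 [[0.03, -0.997, 0.073, 540.382], [-0.999, -0.031, -0.012, 53.88], [0.015, -0.073, -0.997, 866.374], [0.0, 0.0, 0.0, 1.0]]
scene 51.883442588184444 319.97617747565243 246.37647792391604 [[0.726, 0.425, -0.541, 1119.641], [0.687, -0.464, 0.559, -500.67], [-0.013, -0.778, -0.629, 722.001], [0.0, 0.0, 0.0, 1.0]]
```

View pics/top0.png

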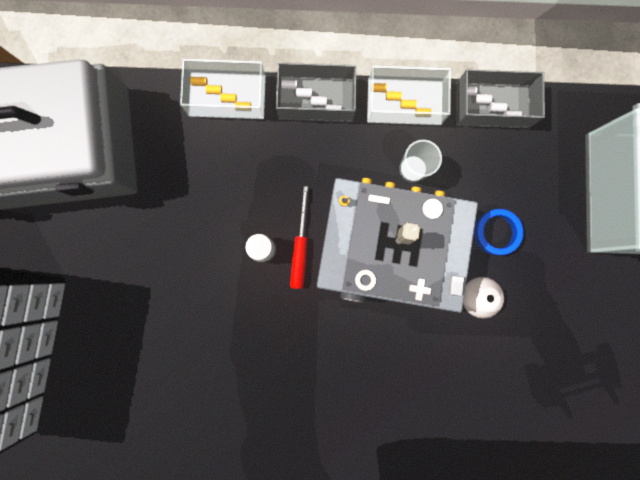

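View pics/scene0.png

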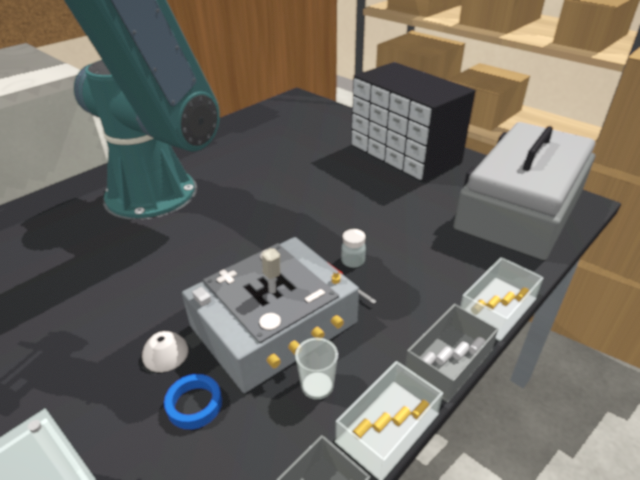

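The top view shows the cross at about (420,289), the disc at (432,209), the bar at (379,199) and the ring at (365,280). The knob is at about (410,232). With image up as +x and left as +y, the cross is on the selector's −x, −y side. Next I'll measure positions.

```bash
cat > h.py <<'E'
import cv2, numpy as np
from rig import robot, grab_frame, calibration
def ray(c,u,v,z):
    f=240/np.tan(np.radians(c['fov_y'])/2); M=np.array(c['cam_to_world'])
    d=M[:3,:3]@np.array([(u-c['cx'])/f,(v-c['cy'])/f,1]); o=M[:3,3]
    return o+d*(z-o[2])/d[2]
def proj(c,p):
    f=240/np.tan(np.radians(c['fov_y'])/2); M=np.array(c['cam_to_world'])
    q=M[:3,:3].T@(np.array(p)-M[:3,3]); return np.round([c['cx']+f*q[0]/q[2],c['cy']+f*q[1]/q[2]],1)
E
python3 - <<'E'
from h import *
im=cv2.imread('pics/top0.png'); c=calibration('top')
g=im.min(axis=2); m=((g>190)*255).astype(np.uint8); m[:180]=0;m[310:]=0;m[:,:320]=0;m[:,470:]=0
n,l,s,ce=cv2.connectedComponentsWithStats(m)
for i in range(1,n):
    if s[i,4]>30: print(np.round(ce[i],1),s[i],np.round(ray(c,*ce[i],104),1))
def w(u,v): return ray(c,u,v,104)
near={}
for nm,(u,v) in dict(cross=(420,289),disc=(432,209),bar=(379,199),ring=(365,280)).items():
    i=min(range(1,n),key=lambda i:np.hypot(*(ce[i]-(u,v)))+(s[i,4]<30)*99); near[nm]=w(*ce[i])
C=sum(near.values())/4
xa=(near['disc']+near['bar']-near['cross']-near['ring'])[:2]/2; ya=(near['bar']+near['ring']-near['disc']-near['cross'])[:2]/2
print('C',C,'x',np.hypot(*xa),np.degrees(np.arctan2(xa[1],xa[0])),'y',np.hypot(*ya),np.degrees(np.arctan2(-ya[0],ya[1])))
print('knob proj top expected',proj(c,[C[0],C[1],188]),proj(c,[C[0],C[1],165]))
cs=calibration('scene');print('scene',proj(cs,[C[0],C[1],188]),proj(cs,[C[0],C[1],165]),proj(cs,near['cross']))
for nm,p in dict(fit=(345,201,126),clip=(457,286,116)).items(): print(nm,ray(c,*p))
for z in (130,188): print(ray(c,411,231,z))
cw=calibration('wrist'); o=robot.get_obs(); print(np.round(cw['cam_to_world'],3),cw['fov_y'])
E
```

```text
[344.1 212.9] [ 333  180   26   76 1071] [648.8   4.  104. ]
[378.4 198.7] [368 194  22  10 149] [675.8 -55.7 104. ]
[432.2 208.2] [422 198  21  21 330] [ 662.2 -150.9  104. ]
[459.  246.5] [ 445  200   25   96 1588] [ 596.1 -198.7  104. ]
[410.5 231. ] [403 223  16  17 209] [ 620.7 -113.3  104. ]
[365.1 279.8] [355 270  21  21 250] [533.  -35.5 104. ]
[419.7 289. ] [409 278  22  23 250] [ 520.  -130.7  104. ]
C [597.75865248 -93.2203116  104.        ] x 143.9136258903854 -8.065683809173581 y 96.07904260246825 -7.952460954985883
knob proj top expected [409.3 239.9] [406.2 241. ]
scene [266.5 249.1] [267.5 259.3] [227.3 275.5]
fit [666.14344243   4.40886774 126.        ]
clip [ 527.36778344 -191.79611075  116.        ]
[ 617.90594923 -108.36940661  130.        ]
[611.79983154 -95.58995288 188.        ]
[[ 2.91000e-01 -9.20000e-01 -2.61000e-01  2.46027e+02]
 [-9.57000e-01 -2.81000e-01 -7.70000e-02 -5.52187e+02]
 [-3.00000e-03  2.72000e-01 -9.62000e-01  3.84220e+02]
 [ 0.00000e+00  0.00000e+00  0.00000e+00  1.00000e+00]] 61.22434917259475
```

The marks sit on a 144 x 96 mm grid, which is exactly right. The gate centre is at about (597.8, −93.2) and the yaw is −8.0°. The knob top lies about 14 mm to +x, so the lever is about 0.08 rad into the middle +x slot and has to come back to the crossbar first. I'll close the fingers, align the tool and go over to it.

```bash
cat >> h.py <<'E'
C=np.array([597.8,-93.2]); th=np.radians(-8.0)
X=np.array([np.cos(th),np.sin(th)]); Y=np.array([-np.sin(th),np.cos(th)])
def st():
    from scipy.spatial.transform import Rotation as R
    o=robot.get_obs(); p=o['position']; q=o['ee_rot']; r=R.from_quat([q[1],q[2],q[3],q[0]]).as_matrix()
    d=p[:2]-C
    print('t %.2f sel x %.1f y %.1f z %.1f'%(o['time'],d@X,d@Y,p[2]),'yaw %.1f'%np.degrees(np.arctan2(r[1,0],r[0,0])),'tz',np.round(r[:,2],3),
      'F sel',np.round([o['force'][:2]@X,o['force'][:2]@Y,o['force'][2]],1),'w %.1f'%o['gripper_width'])
E
python3 -m inch '[[0,0,-10,0,0,0.145,255],[0,0,0,0,0,0.145,255],[0,0,0,0,0,0.145,255],[0,0,0,0,0,0,255],[0,0,0,0,0,0,255]]' 10 ; python3 -c "from h import *;st()"
```

```text
time: 0.6
position: [174.4, -571.4, 229.8]
ee_rot: [-0.003, 0.997, -0.075, -0.001]
force: [0.5, -0.6, -0.3]
gripper_width: 51.5
t 0.60 sel x -352.7 y -532.5 z 229.8 yaw -8.6 tz [-0.001  0.007 -1.   ] F sel [ 0.6 -0.5 -0.3] w 51.5
```

```bash
python3 -m inch '[[30,-38,0,0,0,0,255],[30,-38,0,0,0,0,255],[30,-38,0,0,0,0,255],[30,-38,0,0,0,0,255],[30,-38,0,0,0,0,255],[30,-38,0,0,0,0,255],[30,-38,0,0,0,0,255],[0,0,0,0,0,0,255]]' >/dev/null; python3 -c "from h import *;st()"
```

```text
t 1.40 sel x -136.7 y -259.6 z 229.1 yaw -7.2 tz [-0.001  0.006 -1.   ] F sel [ 1.1 -0.8 -0.2] w 0.6
```

```bash
python3 -m inch '[[32,-38,0,0,0,0,255],[32,-38,0,0,0,0,255],[32,-38,0,0,0,0,255],[32,-38,0,0,0,0,255],[32,-38,0,0,0,0,255],[25,-38,0,0,0,0.012,255],[20,-32,0,0,0,0,255],[0,0,0,0,0,0,255]]' >/dev/null; python3 -c "from h import *;st()"
```

```text
t 2.20 sel x 65.6 y 4.9 z 227.8 yaw -6.6 tz [-0.003  0.003 -1.   ] F sel [ 0.2 -1.3 -0.3] w 0.7
```

```bash
python3 -m inch '[[0,5,25,0,0,0.024,255],[0,0,25,0,0,0,255],[0,0,27,0,0,0,255],[0,0,0,0,0,0,255]]' >/dev/null; python3 - <<'E'
from h import *
st()
a=grab_frame('scene')[150:400,120:400,::-1]; b=grab_frame('top')[150:350,300:500,::-1]
A=cv2.resize(a,None,fx=1.6,fy=1.6); B=cv2.resize(b,(400,400))
B=B[:,:340]; cv2.imwrite('pics/p1.png',np.hstack([A[:400],B]))
E
```

```text
t 2.60 sel x 65.3 y -3.7 z 148.7 yaw -7.4 tz [-0.003  0.    -1.   ] F sel [ 0.2  0.2 -0.3] w 0.4
```

View pics/p1.png

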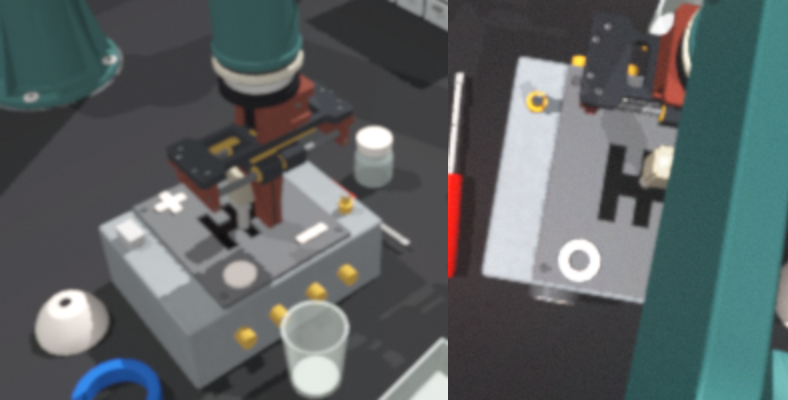

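The fingers stand on the knob's +x side, with the knob visible just behind them at about (240,190) in the crop, and nothing is touched. Now I'll push −x to about x = 24.

```bash
python3 -m inch '[[-10,-3,0,0,0,0,255],[-10,0,0,0,0,0,255],[-7,0,0,0,0,0,255],[0,0,0,0,0,0,255]]' >/dev/null; python3 -c "from h import *;st()"; python3 -m inch '[[-5,0,0,0,0,0,255],[-4,0,0,0,0,0,255],[0,0,0,0,0,0,255]]' >/dev/null; python3 -c "from h import *;st()"
```

```text
t 3.10 sel x 41.0 y -2.5 z 157.8 yaw -7.4 tz [ 0.01  -0.003 -1.   ] F sel [-0.6 -0.2 -0.5] w 0.5
t 3.40 sel x 32.7 y -2.6 z 159.6 yaw -7.4 tz [ 0.015 -0.004 -1.   ] F sel [ 0.5 -0.6 -1.4] w 0.3
```

```bash
python3 -m inch '[[0,0,8,0,0,0,255],[-4,0,2,0,0,0,255],[0,0,0,0,0,0,255]]' >/dev/null; python3 -c "from h import *;st()"; python3 -m inch '[[-4,0,2,0,0,0,255],[0,0,0,0,0,0,255]]' >/dev/null; python3 - <<'E'
from h import *
st()
b=grab_frame('top')[180:310,330:480,::-1]; a=grab_frame('scene')[200:330,180:330,::-1]
cv2.imwrite('pics/p2.png',np.hstack([cv2.resize(a,(400,347)),cv2.resize(b,(400,347))]))
E
```

```text
t 3.70 sel x 29.3 y -2.7 z 148.7 yaw -7.4 tz [ 0.016 -0.005 -1.   ] F sel [1.1 0.3 1.9] w 0.5
t 3.90 sel x 25.2 y -2.8 z 146.1 yaw -7.4 tz [ 0.016 -0.005 -1.   ] F sel [ 0.   0.1 -1. ] w 0.7
```

View pics/p2.png

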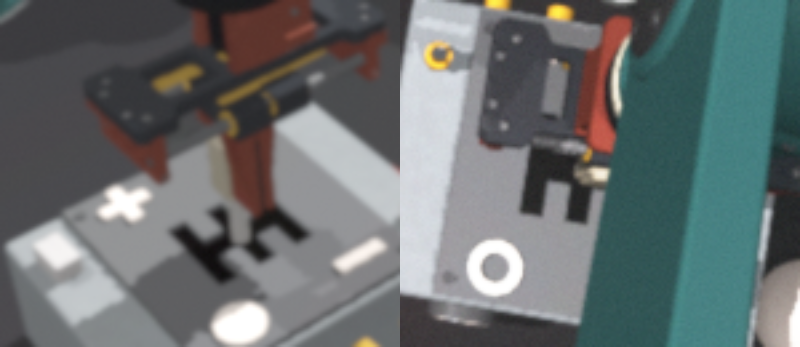

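The lever is near the crossbar. I'll go around to the +y side and measure its stroke from the scene camera.

```bash
python3 -m inch '[[14,0,0,0,-0.016,0,255],[14,0,0,0,0,0,255],[0,-30,0,0,0,0,255],[0,-30,0,0,0,0,255],[0,0,0,0,0,0,255]]' >/dev/null; python3 -c "from h import *;st()"; python3 -m inch '[[-18,0,0,0,0,0,255],[-18,0,0,0,0,0,255],[-12,0,0,0,0,0,255],[0,0,0,0,0,0,255]]' >/dev/null; python3 - <<'E'
from h import *
st()
im=grab_frame('scene'); cv2.imwrite('pics/s3.png',im[:,:,::-1])
b=grab_frame('top')[180:310,330:480,::-1]; a=im[220:305,215:300,::-1].copy()
a=cv2.resize(a,(400,400)); c=calibration('scene'); k=400/85
W=lambda x,y,z:np.r_[C+x*X+y*Y,z]
for x,col in ((0,(0,0,255)),(7,(0,255,0)),(-7,(255,0,0))):
    u=(proj(c,W(x,0,188))-(215,220))*k; cv2.circle(a,tuple(int(t) for t in u),4,col,1)
cv2.imwrite('pics/p3.png',np.hstack([a,cv2.resize(b,(400,347))[:0+347] if 0 else cv2.resize(b,(400,400))]))
E
```

```text
t 4.50 sel x 52.4 y 58.1 z 145.6 yaw -7.5 tz [-0.004 -0.002 -1.   ] F sel [-0.3 -0.7 -0.4] w 0.4
t 4.90 sel x 2.3 y 56.6 z 145.1 yaw -7.4 tz [-0.006 -0.003 -1.   ] F sel [-0.2 -0.1 -0.4] w 0.4
```

View pics/p3.png

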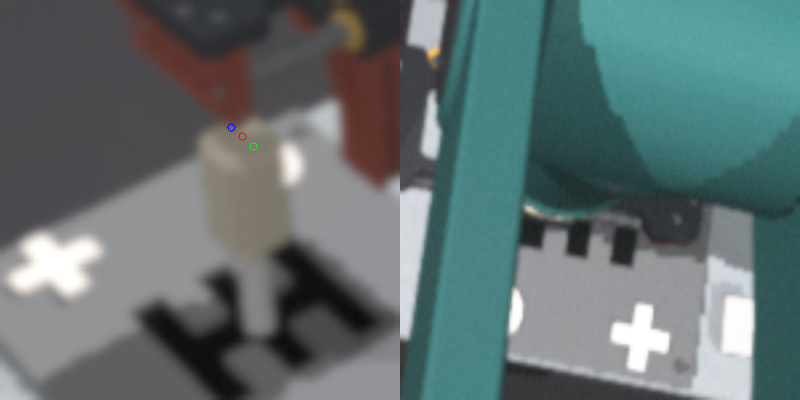

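```bash
python3 - <<'E'
from h import *
c=calibration('scene'); k=400/85
for s in (-.08,-.04,0,.04,.08):
    r=[]
    for L in (83,100,125,150,171):
        p=np.r_[C+L*np.sin(s)*X,17+L*np.cos(s)]; r.append(((proj(c,p)-(215,220))*k).round().astype(int).tolist())
    print(s,r)
im=cv2.imread('pics/s3.png').astype(int)
# knob silhouette: warm/light pixels per row
for v in range(250,292,3):
    row=im[v,250:285]; print(v,[(int(b),int(r)) for b,g,r in row][::2])
E
```

```text
-0.08 [[251, 304], [246, 270], [238, 219], [229, 166], [222, 120]]
-0.04 [[256, 308], [252, 275], [245, 225], [238, 173], [232, 128]]
0 [[261, 312], [257, 280], [252, 232], [247, 181], [242, 137]]
0.04 [[265, 317], [263, 286], [260, 239], [256, 189], [253, 146]]
0.08 [[271, 322], [269, 292], [267, 246], [265, 198], [264, 157]]
250 [(76, 75), (76, 75), (77, 75), (88, 93), (125, 145), (128, 148), (115, 133), (109, 126), (109, 126), (109, 126), (109, 126), (110, 127), (137, 150), (176, 183), (153, 152), (149, 147), (150, 148), (154, 151)]
253 [(77, 75), (80, 78), (92, 89), (111, 113), (124, 141), (133, 153), (137, 158), (130, 151), (114, 134), (111, 129), (112, 130), (111, 129), (159, 174), (239, 251), (214, 223), (154, 153), (150, 148), (150, 148)]
256 [(119, 116), (139, 136), (148, 146), (147, 146), (128, 138), (117, 135), (121, 141), (119, 139), (118, 137), (108, 127), (107, 126), (108, 125), (140, 156), (230, 243), (219, 228), (154, 153), (151, 148), (150, 147)]
259 [(150, 147), (150, 148), (151, 148), (148, 146), (129, 138), (115, 133), (115, 134), (111, 130), (110, 128), (106, 125
[... 1481 characters left out ...]
3, 43), (109, 112), (132, 135), (127, 130), (106, 108), (83, 81), (61, 60), (23, 25), (15, 17), (16, 17), (21, 20)]
283 [(126, 123), (146, 143), (143, 140), (138, 136), (135, 132), (91, 89), (42, 42), (30, 32), (102, 106), (131, 134), (128, 131), (101, 104), (43, 45), (16, 17), (16, 16), (15, 16), (21, 22), (21, 21)]
286 [(41, 41), (77, 76), (94, 92), (98, 95), (98, 96), (94, 92), (79, 77), (39, 40), (92, 96), (130, 133), (129, 133), (109, 112), (48, 50), (22, 23), (43, 43), (61, 59), (71, 70), (62, 60)]
289 [(16, 17), (21, 22), (55, 54), (81, 79), (76, 75), (58, 57), (36, 36), (20, 22), (71, 74), (124, 126), (128, 131), (107, 110), (45, 47), (47, 45), (72, 70), (76, 74), (77, 75), (76, 73)]
```

The knob axis matches stroke 0 within about 0.01 rad, both at the knob and at the stem. Now I'll push −y along the crossbar.

```bash
python3 -m inch '[[-2,12,-2,0,0,0,255],[0,12,0,0,0,0,255],[0,0,0,0,0,0,255]]' >/dev/null; python3 -c "from h import *;st()"; python3 -m inch '[[0,8,0,0,0,0,255],[0,8,0,0,0,0,255],[0,8,0,0,0,0,255],[0,0,0,0,0,0,255]]' >/dev/null; python3 -c "from h import *;st()"
```

```text
t 5.30 sel x 4.9 y 29.7 z 148.1 yaw -7.4 tz [-0.002 -0.005 -1.   ] F sel [ 0.9 -0.1 -0.2] w 0.4
t 5.70 sel x 5.6 y 3.1 z 148.2 yaw -7.5 tz [-0.002 -0.004 -1.   ] F sel [0.3 0.9 0.5] w 0.3
```

```bash
python3 -m inch '[[-1,7,0,0,0,0,255],[-1,7,0,0,0,0,255],[0,0,0,0,0,0,255]]' >/dev/null; python3 -c "from h import *;st()"; python3 -m inch '[[0,5,0,0,0,0,255],[0,4,0,0,0,0,255],[0,0,0,0,0,0,255]]' >/dev/null; python3 - <<'E'
from h import *
st()
im=grab_frame('scene'); cv2.imwrite('pics/s4.png',im[:,:,::-1])
cv2.imwrite('pics/p4.png',cv2.resize(im[210:310,190:310,::-1],(600,500)))
E
```

```text
t 6.00 sel x 4.0 y -11.8 z 148.1 yaw -7.5 tz [-0.001 -0.003 -1.   ] F sel [0.4 1.3 0.5] w 0.4
t 6.30 sel x 3.7 y -21.3 z 148.0 yaw -7.5 tz [-0.001 -0.003 -1.   ] F sel [0.1 0.5 0.2] w 0.4
```

View pics/p4.png

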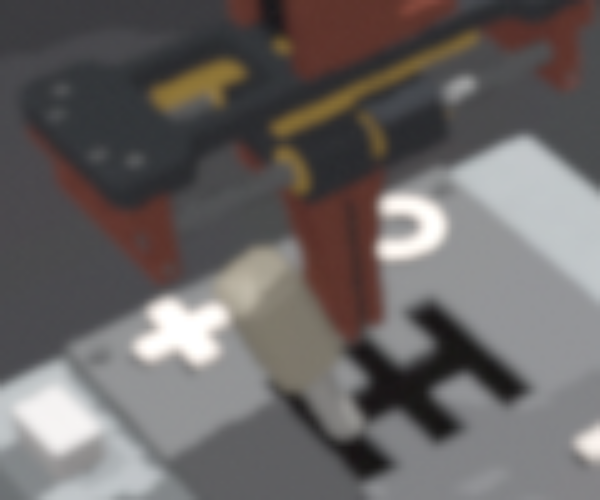

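The lever is leaning over the −y column at the crossbar, with its stem foot at about (345,425) in the crop. I'll nudge until the end stop shows in the force.

```bash
for i in 1 2; do python3 -m inch '[[0,2,0,0,0,0,255],[0,0,0,0,0,0,255]]' >/dev/null; python3 -c "from h import *;st()"; done
```

```text
t 6.55 sel x 3.7 y -23.2 z 148.0 yaw -7.5 tz [-0.002 -0.003 -1.   ] F sel [-0.1  0.2  1.4] w 0.6
t 6.75 sel x 3.6 y -25.1 z 148.0 yaw -7.5 tz [-0.002 -0.003 -1.   ] F sel [-0.   1.3  0.9] w 0.8
```

```bash
python3 -m inch '[[0,2,0,0,0,0,255],[0,0,0,0,0,0,255]]' >/dev/null; python3 -c "from h import *;st()"; python3 -m inch '[[0,2,0,0,0,0,255],[0,0,0,0,0,0,255]]' >/dev/null; python3 -c "from h import *;st()"
```

```text
t 6.95 sel x 3.6 y -27.2 z 148.0 yaw -7.5 tz [-0.002 -0.003 -1.   ] F sel [0.1 0.2 0.9] w 0.1
t 7.15 sel x 3.6 y -29.2 z 148.0 yaw -7.5 tz [-0.002 -0.002 -1.   ] F sel [-0.5  0.1  0.1] w 0.2
```

```bash
python3 -m inch '[[0,2,0,0,0,0,255],[0,0,0,0,0,0,255]]' >/dev/null; python3 -c "from h import *;st()"; python3 -m inch '[[0,2,0,0,0,0,255],[0,0,0,0,0,0,255]]' >/dev/null; python3 - <<'E'
from h import *
st()
im=grab_frame('scene'); cv2.imwrite('pics/s5.png',im[:,:,::-1])
a=cv2.imread('pics/s4.png').astype(int)[210:310,190:310];b=im[210:310,190:310,::-1].astype(int)
c=calibration('scene')
for col in (-.30,-.33,-.36):
  r=[]
  for L in (83,125,148,171):
    p=np.r_[C+L*np.sin(col)*Y,17+L*np.cos(col)]; r.append(((proj(c,p)-(190,210))*5).round().astype(int).tolist())
  print(col,r)
cv2.imwrite('pics/p5.png',cv2.resize(im[210:310,190:310,::-1],(600,500)))
E
```

```text
t 7.35 sel x 3.6 y -30.7 z 148.0 yaw -7.5 tz [-0.002 -0.001 -1.   ] F sel [0.6 1.7 1.2] w 0.5
t 7.55 sel x 3.5 y -31.9 z 147.9 yaw -7.5 tz [-0.001  0.    -1.   ] F sel [0.3 3.5 1.3] w 0.6
-0.3 [[347, 419], [306, 352], [283, 314], [258, 274]]
-0.33 [[342, 423], [298, 359], [273, 322], [247, 283]]
-0.36 [[336, 428], [290, 367], [263, 331], [235, 293]]
```

View pics/p5.png

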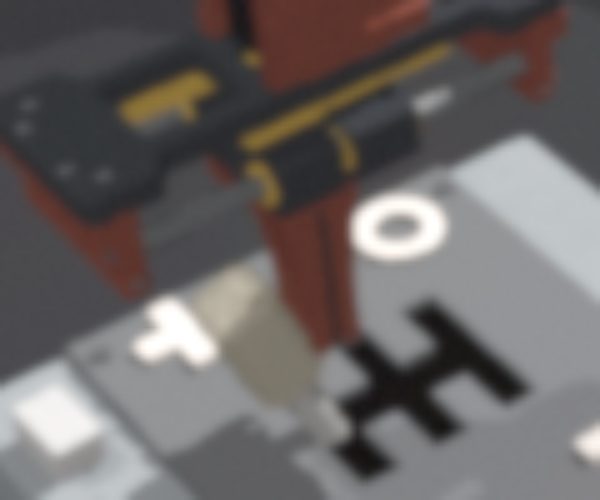

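Force is rising and the steps are falling short, so it's at the end stop. The knob centre at (258,330) matches column −0.36, stroke 0. Next I'll go around to its +x side.

```bash
python3 -m inch '[[0,-10,0,0,0,0,255],[14,0,0,0,0,0,255],[16,0,0,0,0,0,255],[16,0,0,0,0,0,255],[0,14,3,0,0,0,255],[0,14,3,0,0,0,255],[0,0,0,0,0,0,255]]' >/dev/null; python3 -c "from h import *;st()"
```

```text
t 8.30 sel x 50.0 y -52.3 z 141.7 yaw -7.4 tz [-0.003 -0.008 -1.   ] F sel [-0.9 -0.   0.3] w 1.0
```

```bash
python3 -m inch '[[-10,0,0,0,0,0,255],[-10,0,1,0,0,0,255],[0,0,0,0,0,0,255]]' >/dev/null; python3 -c "from h import *;st()"; python3 -m inch '[[-7,0,0,0,0,0,255],[-7,0,0,0,0,0,255],[-7,0,0,0,0,0,255],[0,0,0,0,0,0,255]]' >/dev/null; python3 -c "from h import *;st()"
```

```text
t 8.60 sel x 25.8 y -53.3 z 140.1 yaw -7.5 tz [-0.006 -0.007 -1.   ] F sel [-0.4 -0.2 -0.4] w 0.4
t 9.00 sel x 3.9 y -53.1 z 141.4 yaw -7.4 tz [-0.002 -0.008 -1.   ] F sel [ 0.7 -0.  -0.4] w 0.5
```

```bash
python3 -m inch '[[-6,0,0,0,0,0,255],[-6,0,0,0,0,0,255],[-6,0,0,0,0,0,255],[0,0,0,0,0,0,255]]' >/dev/null; python3 -c "from h import *;st()"; for i in 1 2; do python3 -m inch '[[-3,0,0,0,0,0,255],[0,0,0,0,0,0,255]]' >/dev/null; python3 -c "from h import *;st()"; done
```

```text
t 9.40 sel x -15.3 y -53.0 z 141.5 yaw -7.4 tz [-0.002 -0.008 -1.   ] F sel [ 1.  -0.   0.3] w 0.5
t 9.60 sel x -18.6 y -53.1 z 141.6 yaw -7.4 tz [-0.001 -0.008 -1.   ] F sel [ 1.2  0.2 -0.6] w 0.9
t 9.80 sel x -20.3 y -53.2 z 141.9 yaw -7.4 tz [ 0.001 -0.008 -1.   ] F sel [2.9 0.2 0. ] w 0.5
```

Step shortening and force rise again. A couple more nudges will seat it.

```bash
for i in 1 2 ; do python3 -m inch '[[-4,0,0,0,0,0,255],[0,0,0,0,0,0,255]]' >/dev/null; python3 -c "from h import *;st()"; done; python3 -m inch '[[15,0,0,0,0,0,255],[15,0,0,0,0,0,255],[15,0,-10,0,0,0,255],[0,0,-40,0,0,0,255],[0,0,-40,0,0,0,255],[0,-40,-20,0,0,0,255],[0,-40,0,0,0,0,255],[0,0,0,0,0,0,255]]' >/dev/null; python3 -c "from h import *;st()"
```

```text
t 10.00 sel x -22.1 y -53.5 z 142.5 yaw -7.4 tz [ 0.006 -0.01  -1.   ] F sel [ 3.5 -0.4 -1.6] w 0.5
t 10.20 sel x -23.2 y -53.9 z 143.3 yaw -7.5 tz [ 0.012 -0.011 -1.   ] F sel [ 4.  -0.4 -1.4] w 0.3
t 11.00 sel x 10.8 y 28.8 z 253.4 yaw -7.6 tz [-0.013 -0.006 -1.   ] F sel [-0.6  0.3 -0. ] w 0.2
```

```bash
python3 -m inch '[[0,-40,-10,0,0,0,255],[0,-45,0,0,0,0,255],[0,-45,0,0,0,0,255],[0,-45,0,0,0,0,255],[0,-45,0,0,0,0,255],[0,-45,0,0,0,0,255],[0,0,0,0,0,0,255]]' >/dev/null; python3 - <<'E'
from h import *
st()
im=grab_frame('scene'); cv2.imwrite('pics/s6.png',im[:,:,::-1]); t=grab_frame('top'); cv2.imwrite('pics/t6.png',t[:,:,::-1])
cs=calibration('scene'); ct=calibration('top')
for s in (-.27,-.29,-.31):
  col=-.36; n=np.array([np.tan(s),np.tan(col),1]); n/=np.linalg.norm(n)
  for L in (83,148,171):
    p=np.r_[C+L*n[0]*X+L*n[1]*Y,17+L*n[2]]
    print(s,L,'scene crop',((proj(cs,p)-(190,210))*4).round(),'top crop',((proj(ct,p)-(310,160))*2.5).round()+[400,0])
a=cv2.resize(im[210:310,190:290,::-1],(400,400)); b=cv2.resize(t[160:320,310:470,::-1],(400,400))
cv2.imwrite('pics/p6.png',np.hstack([a,b]))
E
```

```text
t 11.70 sel x 1.9 y 295.7 z 256.2 yaw -7.8 tz [-0.032 -0.013 -0.999] F sel [ 0.1 -0.1 -0.5] w 0.1
-0.27 83 scene crop [246. 321.] top crop [654. 246.]
-0.27 148 scene crop [170. 226.] top crop [703. 273.]
-0.27 171 scene crop [142. 191.] top crop [723. 284.]
-0.29 83 scene crop [245. 319.] top crop [653. 248.]
-0.29 148 scene crop [168. 224.] top crop [702. 277.]
-0.29 171 scene crop [139. 188.] top crop [722. 288.]
-0.31 83 scene crop [244. 318.] top crop [652. 250.]
-0.31 148 scene crop [165. 222.] top crop [701. 281.]
-0.31 171 scene crop [136. 186.] top crop [720. 293.]
```

View pics/p6.png

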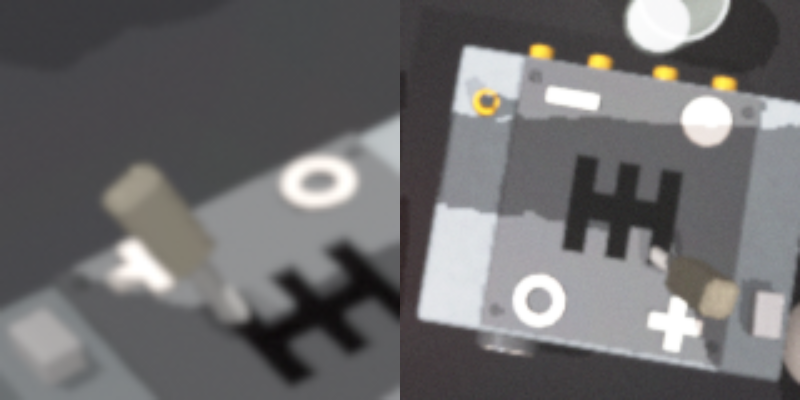

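The lever is home in the cross slot. In the top crop the knob's top is at (719,299), against (720,293) predicted for full stroke. In the scene crop it's at about (133,183), against (136,186). The clip and fitting haven't moved, so I'm handing in.

```bash
python3 -c "
from rig import workorder; print(workorder.close_job())"
```

```text
the job is handed in; nothing more can be done
None
```

The lever is fully home in the slot marked with the cross (selector −x, −y side), and I've handed the job in. It took about 12 s of robot time.

**What I did:** The lever started about 0.08 rad into the unmarked middle slot on the +x side. With the fingers closed, I pushed it in three moves, using only the outside of the fingers:
1. Back to the crossbar.
2. Along the crossbar to the −y end stop.
3. In −x to the end of the cross slot.

It never entered a slot with another mark. The arm then moved about 300 mm clear.

**Last checks:**
- **Seating:** In both end-stop pushes the steps fell short and the force rose to about 4 N. In the final pictures the knob's top is within about 2–3 camera pixels of where full stroke should put it. That gap is on the far side of full stroke, so nothing suggests it stopped short.
- **Loose things:** The clip and fitting are within about a pixel of where they started. I didn't measure the screwdriver, tape, mould, jar and beaker again, but the arm stayed well above or away from them.
- **Small deviations:** The tool rose about 10 mm during the first push, which I corrected. I saw no unexpected contact forces.

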